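Lock the purge valve open

ROBOT

A 6-joint arm with a two-finger parallel gripper is mounted at the origin on the work surface. World frame = base frame: x ahead of the robot, y to its left, z up, the work surface at z = 0. Lengths are in m, angles in rad, forces in N, time in s.
With the tool pointing down it reaches from about 0.35 to 0.775 m from the base axis. Payload 7.3 kg.
Tool frame: the origin (TCP) lies at the very end of the fingers, on their centre line; the grasp point (between the pads) lies 19 mm behind it; z points along the fingers, y is the line along which they close (so a half turn about z gives the same grasp; the last joint's range is limited). The gripper opens to 92 mm and grips with 3 to 60 N. Pads are 19 mm wide; open, the fingers measure 130 mm over their backs; the gripper's body (75 mm by 190 mm) begins 47 mm behind the grasp point.
Start: joints at [-1.377, 0.342, 1.524, -0, 1.275, -0.146], TCP at [0.175, -0.495, 0.227] pointing down, gripper open.
Joint ranges: [-2.53, 2.53], [-0.77, 2.02], [0.04, 2.7], [-1, 4.14], [0.28, 2.66], [-3.11, 3.11]. Speed limits (rad/s): [2.57, 2.57, 3.14, 3.14, 3.14, 3.14].

INTERFACE

Orientations are given as [roll, pitch, yaw] about the fixed x, y, z axes, in that order (R = Rz(yaw) Ry(pitch) Rx(roll)).
In Python, from cell import robot gives the robot as it stands. The module is installed in compiled form; this text tells all that it offers.
- The arm moves only by the tool arm_command, never from a script. Its argument "moves" is a list of rows, each a list of 3 entries, a list of its own where there are three numbers: the shift along the tool's x, y, z in m, then the turn, a rotation vector about the tool's x, y, z in rad, then the finger opening in m, from 0 to 0.0918. In form: [[[dx, dy, dz], [ax, ay, az], claw], ...]. A call has exactly 5 rows; each row is the pose to reach, as a shift and turn from the pose commanded when the call began, along the tool's axes at that moment; what a row does not reach only later rows make up. A row lasts 1/10 s, in which the tool goes at most 50 mm and 8.59 degrees, less where a joint would pass 70% of its speed; a pose out of reach is approached as far as the arm can. A call with a gripper value outside its range is refused whole. The fingers move at their own pace and stop on an object; "squeeze" is the grip in N (left out, the last holds). Time passes only in rows, so rows that repeat a pose let the fingers close, or fill a call up. It gives the time, the measured TCP pose, the force, the opening and the grip force at its end, in the units of the state.
- robot.observe(): the state, without advancing time (a new reading comes with each control period).
- robot.read_camera(name): name is "scene" or "top" or "wrist"; returns the picture (480x640x3 uint8, red, green, blue); there is no depth.
- robot.camera_model(name): a dict with "fx", "fy", "cx", "cy" (pixels), "k1" (the pictures are not rectified: a ray, as slopes to the right and down, at radius r is drawn at 1 + k1 r^2 times it, then the intrinsics apply), "R" (3x3) and "t" (3): a world point X has camera coordinates R X + t. Camera axes: x right, y down, z forward; pixel columns grow to the right and rows downward; lengths in m; the calibration is good to about 2 mm. A picture is of the moment at which its call begins: read the wrist's pose just before it. camera_model takes no time and is no camera call; for the wrist camera it gives the pose at the moment of the call.
- robot.hand_in(): hands the job in; it is judged then, once.
The state is a dict: "time": time; "qpos": joint angles; "qvel": joint speeds; "joint_efforts": joint torques, N m; "tool_pos": TCP position; "tool_rot": TCP orientation; "contact_force": force on the tool from outside, world axes, zero at the start; "torque": the same for the moment, N m; "opening": finger opening in m; "grip_force": force on a finger pad.
Only numpy, scipy, OpenCV 4.12 (cv2) and the standard library are available. Lean on these libraries where they do the work, as an engineer would, in place of code of your own. Each camera call takes 0.05 s, during which the arm holds its last target. There are 200 camera calls.

TASK

Lock the blue purge valve open: gently press its blue bar down until the plunger is fully home against its spring, keep it down while you push the black keeper all the way across (towards the end with the brass fittings, over the plunger's steel ears), then let go so that the keeper holds the plunger down. Feel for the end of travel and never load the bar or the keeper with more than 25 N; leave the orange valve and the glassware and jar around alone.

Things in the scene. Friction and masses are not known exactly. Their poses are not given: they have to be found in the camera images.
- blue_valve: Valve to work on: white block 150 mm long (x), 84 wide (y), 40 high, fixed to the bench, blue labels on its ends. Origin: centre of its underside. x: the way the keeper slides shut, towards the end with two brass fittings; z: up. All figures of this valve are mm in this frame. Seat and keeper sit on one shim: keeper heights are +-7.5 mm, unmeasured, to be felt.
- blue_valve_plunger (a joint): How far the plunger is pressed down, m; 0 = up. Spring: 3 N to start, 0.25 N more per mm, never over 9.5 N. It goes home on a firm rubber seat (12 N/mm) that begins somewhere from 9.5 to 24.5 mm down (shim, different each time, not measured: feel it); 12 N or more on the bar means home. Left alone it springs up.
- blue_valve_bar (a point): Point on the top face of the plunger's blue press bar, at x -30, y 0, z 82 when up; moves down with it. A place to press. The bar is level, x -52..32, y -12..12. With the plunger home, only the keeper's bridge and its two posts (y +-25..34) stand higher than the bar; rails and lugs end at least 5 mm below its top.
- blue_valve_ears (a point): Middle of the top of the plunger's two steel ears (x 14, y 0, z 68 when up; moves down with the plunger). The ears span x 6..22 and reach to y +-23, 6 mm thick, below the bar.
- blue_valve_keeper (a joint): How far the black keeper has slid to +x, m: 0 open, 0.024 fully shut at its hard end stop; starts at 0 to 0.003. About 2.5 N friction, stays where left. While the plunger is up the ears block it near 0.008; with the plunger home its lugs pass 1.5 mm above the ears and cover them.
- blue_valve_mark (a point): Fixed point of the block, under the middle of the bridge's near (-x) face when the keeper is at 0: x -5, y 0, z 40. The bridge, a black bar with a blue stripe across the press bar, is 9 mm thick (x -5..4 at keeper 0), 67 wide, z 90..101 (25 above the bar once home). Closed fingers pressing the bar on its -x side can push it to +x.
- orange_valve: The other valve, bystander, of the very same build and size as the blue one but with orange labels and orange press bar. Origin: centre of its underside, axes as the blue one's.
- orange_valve_plunger (a joint): How far the orange plunger is pressed down, m; 0 = up.
- orange_valve_keeper (a joint): How far the orange valve's keeper has slid, m; 0 = open. Starts at 0 to 0.003.
- amber_bottle_mid (a point): Loose amber bottle, 64 mm diameter, 130 mm high; point at its centre, half-way up. Bystander.
- beaker_mid (a point): Loose glass beaker, 68 mm diameter, 85 mm high; point at its centre, half-way up. Bystander.
- sample_jar_mid (a point): Loose white jar with a red cap, 60 mm diameter, 70 mm high; point at its centre, half-way up. Bystander.
Things that resemble listed ones, but are neither listed nor needed, are in the scene too. What is shaped like the blue_valve but turquoise is not meant.

How it is judged:
On the way, in this order (a step that is already met when the one before it is completed fails the run):
1. the blue plunger is pressed down with the keeper still open (value of joint blue_valve_plunger above 0.0085 m and value of joint blue_valve_keeper below 0.012 m), for 0.1 s.
2. the keeper is pushed fully across over the plunger's ears, within 3 mm of its end stop (value of joint blue_valve_plunger above 0.0065 m and value of joint blue_valve_keeper above 0.021 m), for 0.2 s.
At the end, for the whole second after the job is handed in: The blue keeper rests within 3 mm of its end stop (slid more than 21 mm of 24), the blue plunger is held down by it (more than 6.5 mm down) and both are at rest; the orange valve is still up (less than 4 mm) and open (keeper below 6 mm) (all of step 2 and velocity of joint each of blue_valve_plunger, blue_valve_keeper below 0.005 m/s and value of joint orange_valve_plunger below 0.004 m and value of joint orange_valve_keeper below 0.006 m); the robot touches nothing.
It fails at once if the robot loads the blue bar, plunger or block with more than 25 N (contact force between any of the fingers, the arm and blue_valve above 25 N).
It fails at once if the robot loads the blue keeper with more than 25 N (contact force between any of the fingers, the arm and blue_valve_keeper above 25 N).
It fails at once if the orange valve is pressed or its keeper slid (value of joint orange_valve_plunger above 0.004 m or value of joint orange_valve_keeper above 0.006 m).
It fails at once if a bystander is moved by more than 20 mm or tipped (distance of any of amber_bottle_mid, beaker_mid, sample_jar_mid from where it was at the start of the episode above 0.02 m or angle between any of amber_bottle_mid, beaker_mid, sample_jar_mid's own z axis and vertical above 0.4 rad).
It also fails if it takes over 43 s, if anything falls off the work surface, if the arm or the gripper's body presses on something with over 40 N, if the wrist force passes 120 N, or if a joint passes its speed limit or range.

## Working session

There is one attempt and no reset: what is moved stays moved. The work goes in short steps, Python scripts to look and compute and a tool call to move; the robot and the scene stay as the last step left them, time stands still between calls to the robot, and variables do not carry over. Pictures are saved under pics/ and viewed, at most 10 in all, crops included, and the job is handed in when it is done.

Besides the shell and the picture viewer there is one more tool, called after "Emit:" in YAML: its name, and indented under it one key for each argument. arm_command: Moves the arm, as the interface text tells. Its arguments: {"type":"object","properties":{"moves":{"type":"array"},"squeeze":{"type":"number"}},"required":["moves"]}

```bash
mkdir -p pics
python3 - <<'E'
from cell import robot
import cv2
for n in("scene","top"):
    cv2.imwrite(f"pics/{n}0.png",robot.read_camera(n)[:,:,::-1])
    print(n,robot.camera_model(n))
print(robot.observe())
E
```

```text
scene {'fx': 454.82192868260626, 'fy': 454.82192868260626, 'cx': 325.2336631661318, 'cy': 240.25696446138224, 'k1': -0.09233569333923787, 'R': array([[-0.00791224,  0.99996726,  0.00169425],
       [ 0.84239249,  0.00757834, -0.53881115],
       [-0.53880635, -0.00283598, -0.84242488]]), 't': array([ 1.13288860e-03, -4.39062163e-01,  1.46290343e+00])}
top {'fx': 438.98437246032245, 'fy': 438.98437246032245, 'cx': 314.2577844811634, 'cy': 239.2343730161274, 'k1': -0.046438491582991674, 'R': array([[ 0.01319572, -0.99974791,  0.01816551],
       [-0.99217418, -0.01534729, -0.12391475],
       [ 0.1241623 , -0.0163882 , -0.99212658]]), 't': array([-0.01039892,  0.58360836,  1.14178105])}
{'time': 0.1, 'qpos': array([-1.37699108e+00,  3.42649855e-01,  1.52488639e+00, -2.36271019e-05,
        1.27541971e+00, -1.46004000e-01]), 'qvel': array([-0.00078192,  0.00043889, -0.00075747,  0.00092702,  0.0004807 ,
        0.00044623]), 'joint_efforts': array([ 2.36469292e-03, -4.32005703e+01, -2.44693100e+01,  7.19768484e-02,
        5.27594984e-02, -3.11957137e-05]), 'tool_pos': array([ 0.1749295 , -0.49462392,  0.22612838]), 'tool_rot': array([-3.14024057e+00, -1.75986536e-04,  3.39816020e-01]), 'contact_force': array([0.42096323, 0.55571259, 0.68513377]), 'torque': array([ 0.0409376 ,  0.02084276, -0.08294527]), 'grip_force': 0.0, 'opening': 0.09158883138699184}
```

View pics/top0.png

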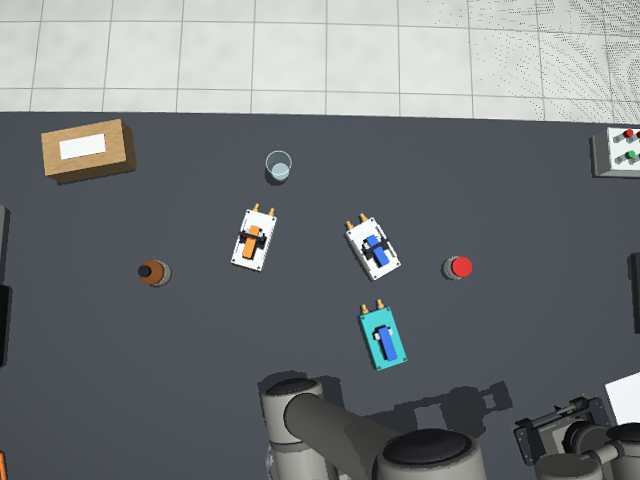

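View pics/scene0.png

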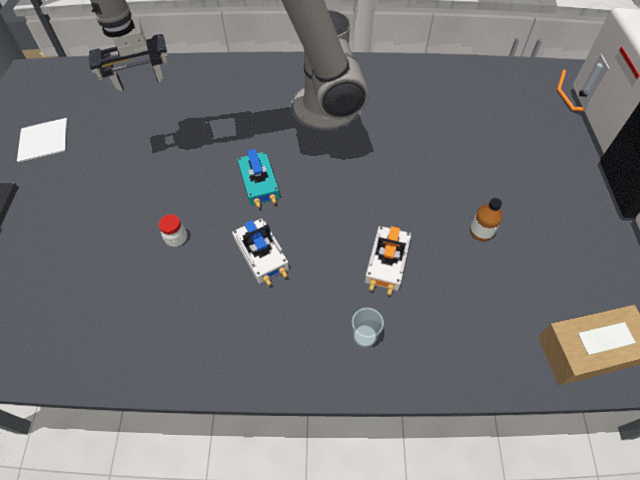

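The blue valve is at about (372,247) in the top view, with its brass fittings at the upper left, and at (260,250) in the scene view. The turquoise lookalike at (382,335) is not the target. Next I'll view enlarged crops of both.

Run:
```python
import cv2,numpy as np
a=cv2.imread("pics/top0.png")[205:285,335:411]; b=cv2.imread("pics/scene0.png")[210:290,222:298]
f=lambda i:cv2.resize(i,None,fx=5,fy=5,interpolation=cv2.INTER_CUBIC)
cv2.imwrite("pics/crop0.png",np.hstack([f(a),f(b)]))
```

```text
(no output)
```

View pics/crop0.png

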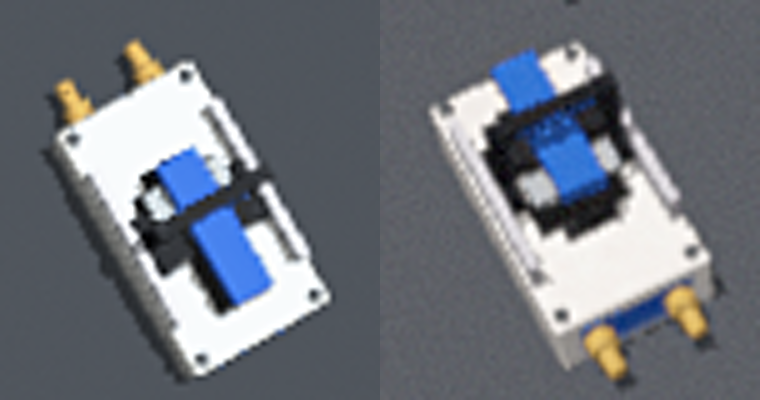

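```bash
cat > h.py <<'E'
import numpy as np
def proj(c,X):
    p=np.atleast_2d(X)@np.array(c["R"]).T+c["t"]; s=p[:,:2]/p[:,2:]
    s=s*(1+c["k1"]*(s**2).sum(1,keepdims=True)); return s*[c["fx"],c["fy"]]+[c["cx"],c["cy"]]
def world(p,X):
    c,s=np.cos(p[2]),np.sin(p[2]); X=np.atleast_2d(X)
    return np.c_[X[:,0]*c-X[:,1]*s+p[0],X[:,0]*s+X[:,1]*c+p[1],X[:,2]]
E
python3 - <<'E'
from cell import robot
from h import *
from scipy.optimize import least_squares
M=np.array([[75,42,40],[75,-42,40],[-75,-42,40],[-75,42,40],[-52,12,82],[-52,-12,82],[32,12,82],[32,-12,82]])/1e3
top=np.array([[58,136],[193,63],[329,297],[198,376],[237,305],[272,285],[158,165],[195,148]])/5+[335,205]-.4
sc=np.array([[710,254],[554,335],[430,108],[578,42],[535,48],[490,65],[608,190],[565,205]],float)
# scene: looking back at robot; image-right = +y
sc=np.array([[710,254],[554,335],[430,108],[578,42],[535,48],[490,65],[608,190],[565,205]])/5
sc=sc-[76,0]+[222,210]-.4
ct,cs=robot.camera_model("top"),robot.camera_model("scene")
ft=lambda p:(proj(ct,world(p,M))-top); fs=lambda p:(proj(cs,world(p,M))-sc)
for n,f in(("t",ft),("s",fs),("b",lambda p:np.r_[ft(p),fs(p)])):
    r=least_squares(lambda p:f(p).ravel(),[.5,-.1,.4],loss="soft_l1"); print(n,r.x.round(4)); print(f(r.x).round(1).tolist())
p=r.x
print("press",world(p,[[-.03,0,.082],[-.005,0,.09]]))
q=robot.observe(); print(np.hypot(*p[:2]))
E
```

```text
t [ 0.562  -0.1607  0.5244]
[[-0.3, -0.5], [-0.4, -0.8], [0.6, 0.8], [-0.3, 0.4], [0.0, 0.5], [1.0, -0.0], [-0.5, 0.2], [0.1, -0.8]]
s [ 0.5655 -0.1607  0.5253]
[[0.3, 1.3], [0.1, 0.2], [-0.1, 0.0], [0.3, -0.2], [-0.1, 0.3], [-0.0, 0.9], [0.0, -3.0], [-0.5, -1.7]]
b [ 0.5634 -0.1608  0.5261]
[[-0.2, -0.9], [-0.4, -1.3], [0.7, 0.2], [-0.2, -0.1], [0.1, -0.0], [1.1, -0.6], [-0.5, -0.3], [0.1, -1.4], [0.3, 0.6], [0.2, -0.5], [-0.0, -0.6], [0.3, -0.8], [-0.1, -0.4], [0.0, 0.2], [0.1, -3.7], [-0.5, -2.5]]
press [[ 0.53748972 -0.17587863  0.082     ]
 [ 0.55910929 -0.16332499  0.09      ]]
0.5859336157675956
```

Both cameras agree: the blue valve is at (0.563, -0.161) with yaw 0.525. I'll close the fingers, turn the tool to the valve's yaw and go above the press point while staying high.

Emit:
arm_command:
  moves:
    - [[0.045, -0.018, 0], [0, 0, -0.04], 0]
    - [[0.09, -0.036, 0], [0, 0, -0.08], 0]
    - [[0.135, -0.054, 0], [0, 0, -0.12], 0]
    - [[0.18, -0.072, 0], [0, 0, -0.16], 0]
    - [[0.225, -0.09, 0], [0, 0, -0.185], 0]
  squeeze: 10

```text
time: 0.6
tool_pos: [0.3582, -0.3336, 0.2265]
tool_rot: [-3.141, 0.0, 0.526]
contact_force: [0.4, -0.7, 0.2]
opening: 0.0563
grip_force: 0.0
```

Emit:
arm_command:
  moves:
    - [[0.045, -0.009, 0], [0, 0, 0], 0]
    - [[0.092, -0.018, 0], [0, 0, 0], 0]
    - [[0.14, -0.028, 0.01], [0, 0, 0], 0]
    - [[0.187, -0.037, 0.02], [0, 0, 0], 0]
    - [[0.234, -0.047, 0.03], [0, 0, 0], 0]

```text
time: 1.1
tool_pos: [0.5373, -0.1756, 0.1961]
tool_rot: [-3.142, 0.0, 0.525]
contact_force: [0.3, -2.0, -0.7]
opening: 0.0164
grip_force: 0.0
```

Run:
```python
from cell import robot
import cv2,numpy as np
from h import *
s=robot.observe();c=robot.camera_model("wrist");im=robot.read_camera("wrist")[:,:,::-1].copy()
p=[.5632,-.1607,.525]
P=np.array([[75,42,40],[75,-42,40],[-75,-42,40],[-75,42,40],[-52,12,82],[-52,-12,82],[32,12,82],[32,-12,82],[-5,33,101],[-5,-33,101]])/1e3
pp=proj(c,world(p,P));print(pp.round(),s["tool_pos"],s["contact_force"],s["opening"])
for u,v in pp:cv2.circle(im,(int(u),int(v)),2,(0,0,255),-1)
u,v=proj(c,[s["tool_pos"]])[0];print(u,v)
cv2.imwrite("pics/w1.png",im)
```

```text
[[270.  86.]
 [376.  86.]
 [370. 264.]
 [276. 264.]
 [308. 255.]
 [339. 255.]
 [307. 144.]
 [340. 144.]
 [276. 200.]
 [372. 199.]] [ 0.53726323 -0.1755914   0.19608379] [ 0.27244971 -1.9923899  -0.73441246] 0.01636326506358855
325.03857309246206 290.6065227852812
```

View pics/w1.png

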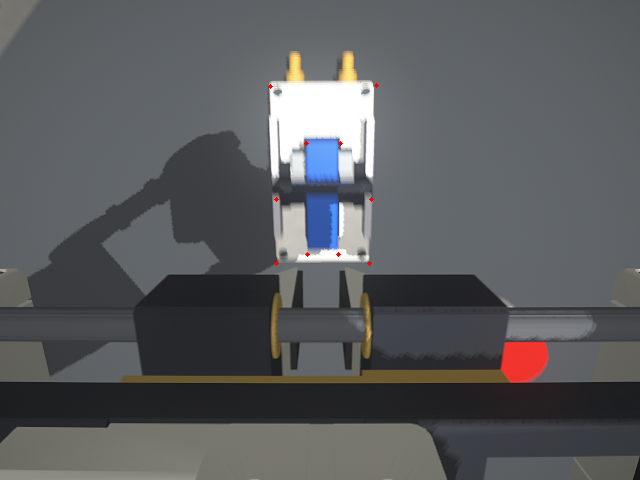

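The wrist view matches the projected model. The valve lies perhaps 3 mm further along its +x, which is harmless here. The bar spans (305–340, 138–250) and the bridge is at row 188. I'll descend to just above the bar.

Emit:
arm_command:
  moves:
    - [[0, 0, 0.03], [0, 0, 0], 0]
    - [[0, 0, 0.06], [0, 0, 0], 0]
    - [[0, 0, 0.085], [0, 0, 0], 0]
    - [[0, 0, 0.1], [0, 0, 0], 0]
    - [[0, 0, 0.106], [0, 0, 0], 0]

```text
time: 1.65
tool_pos: [0.5349, -0.1767, 0.0886]
tool_rot: [-3.138, 0.002, 0.525]
contact_force: [0.1, 0.1, -0.0]
opening: 0.0004
grip_force: 0.0
```

Emit:
arm_command:
  moves:
    - [[0, 0, 0.003], [0, 0, 0], 0]
    - [[0, 0, 0.006], [0, 0, 0], 0]
    - [[0, 0, 0.009], [0, 0, 0], 0]
    - [[0, 0, 0.012], [0, 0, 0], 0]
    - [[0, 0, 0.014], [0, 0, 0], 0]

```text
time: 2.15
tool_pos: [0.5366, -0.1775, 0.0773]
tool_rot: [3.14, -0.001, 0.525]
contact_force: [0.1, -0.2, 4.1]
opening: 0.0008
grip_force: 1.8
```

Emit:
arm_command:
  moves:
    - [[0, 0, 0.0005], [0, 0, 0], 0]
    - [[0, 0, 0.001], [0, 0, 0], 0]
    - [[0, 0, 0.0015], [0, 0, 0], 0]
    - [[0, 0, 0.002], [0, 0, 0], 0]
    - [[0, 0, 0.0025], [0, 0, 0], 0]

```text
time: 2.65
tool_pos: [0.5365, -0.1775, 0.0745]
tool_rot: [3.14, -0.001, 0.525]
contact_force: [1.0, -1.8, 3.6]
opening: 0.0008
grip_force: 2.1
```

Emit:
arm_command:
  moves:
    - [[0, 0, 0.0004], [0, 0, 0], 0]
    - [[0, 0, 0.0008], [0, 0, 0], 0]
    - [[0, 0, 0.0012], [0, 0, 0], 0]
    - [[0, 0, 0.0012], [0, 0, 0], 0]
    - [[0, 0, 0.0012], [0, 0, 0], 0]

```text
time: 3.15
tool_pos: [0.5364, -0.1774, 0.0731]
tool_rot: [3.141, -0.0, 0.525]
contact_force: [2.5, -2.9, 4.7]
opening: 0.0005
grip_force: 2.2
```

Emit:
arm_command:
  moves:
    - [[0, 0, 0.0004], [0, 0, 0], 0]
    - [[0, 0, 0.0008], [0, 0, 0], 0]
    - [[0, 0, 0.0012], [0, 0, 0], 0]
    - [[0, 0, 0.0012], [0, 0, 0], 0]
    - [[0, 0, 0.0012], [0, 0, 0], 0]

```text
time: 3.65
tool_pos: [0.5363, -0.1773, 0.0721]
tool_rot: [3.141, -0.0, 0.525]
contact_force: [2.1, -2.6, 6.4]
opening: 0.0002
grip_force: 3.3
```

Emit:
arm_command:
  moves:
    - [[0, 0, 0.0004], [0, 0, 0], 0]
    - [[0, 0, 0.0008], [0, 0, 0], 0]
    - [[0, 0, 0.0012], [0, 0, 0], 0]
    - [[0, 0, 0.0012], [0, 0, 0], 0]
    - [[0, 0, 0.0012], [0, 0, 0], 0]

```text
time: 4.15
tool_pos: [0.5363, -0.1774, 0.0716]
tool_rot: [3.141, -0.0, 0.525]
contact_force: [0.2, -1.6, 11.6]
opening: 0.0006
grip_force: 5.9
```

That is the seat: force rose by 5 N for 0.5 mm of travel. A bit more, to about 14 N.

Emit:
arm_command:
  moves:
    - [[0, 0, 0.0004], [0, 0, 0], 0]
    - [[0, 0, 0.0007], [0, 0, 0], 0]
    - [[0, 0, 0.0007], [0, 0, 0], 0]
    - [[0, 0, 0.0007], [0, 0, 0], 0]
    - [[0, 0, 0.0007], [0, 0, 0], 0]

```text
time: 4.65
tool_pos: [0.5363, -0.1774, 0.0713]
tool_rot: [3.14, -0.001, 0.525]
contact_force: [-1.0, -0.6, 14.5]
opening: 0.0007
grip_force: 7.4
```

Home at about 14.5 N. Now I'll slide towards +x.

Emit:
arm_command:
  moves:
    - [[0.001, 0, 0], [0, 0, 0], 0]
    - [[0.0025, 0, 0], [0, 0, 0], 0]
    - [[0.004, 0, 0], [0, 0, 0], 0]
    - [[0.0055, 0, 0], [0, 0, 0], 0]
    - [[0.007, 0, 0], [0, 0, 0], 0]

```text
time: 5.15
tool_pos: [0.5399, -0.175, 0.0711]
tool_rot: [-3.141, 0.005, 0.525]
contact_force: [-9.5, -5.9, 17.0]
opening: 0.0008
grip_force: 9.0
```

Friction adds about 11 N sideways. I'll ease the press slightly and continue.

Emit:
arm_command:
  moves:
    - [[0, 0, -0.0004], [0, 0, 0], 0]
    - [[0.001, 0, -0.0007], [0, 0, 0], 0]
    - [[0.002, 0, -0.0007], [0, 0, 0], 0]
    - [[0.0035, 0, -0.0007], [0, 0, 0], 0]
    - [[0.005, 0, -0.0007], [0, 0, 0], 0]

```text
time: 5.65
tool_pos: [0.5442, -0.1721, 0.0713]
tool_rot: [-3.14, 0.004, 0.525]
contact_force: [-7.8, -5.7, 15.6]
opening: 0.0006
grip_force: 7.6
```

Emit:
arm_command:
  moves:
    - [[0.0012, 0, -0.0003], [0, 0, 0], 0]
    - [[0.0024, 0, -0.0003], [0, 0, 0], 0]
    - [[0.0036, 0, -0.0003], [0, 0, 0], 0]
    - [[0.0048, 0, -0.0003], [0, 0, 0], 0]
    - [[0.006, 0, -0.0003], [0, 0, 0], 0]

```text
time: 6.15
tool_pos: [0.5494, -0.169, 0.0715]
tool_rot: [-3.14, 0.004, 0.525]
contact_force: [-7.8, -5.3, 13.3]
opening: 0.0004
grip_force: 7.0
```

Emit:
arm_command:
  moves:
    - [[0.0012, 0, 0], [0, 0, 0], 0]
    - [[0.0024, 0, 0], [0, 0, 0], 0]
    - [[0.0036, 0, 0], [0, 0, 0], 0]
    - [[0.0048, 0, 0], [0, 0, 0], 0]
    - [[0.006, 0, 0], [0, 0, 0], 0]

```text
time: 6.65
tool_pos: [0.554, -0.1662, 0.0715]
tool_rot: [-3.14, 0.006, 0.525]
contact_force: [-9.9, -5.8, 15.5]
opening: 0.0006
grip_force: 8.3
```

Emit:
arm_command:
  moves:
    - [[0.0012, 0, -0.0002], [0, 0, 0], 0]
    - [[0.0024, 0, -0.0002], [0, 0, 0], 0]
    - [[0.0036, 0, -0.0002], [0, 0, 0], 0]
    - [[0.0048, 0, -0.0002], [0, 0, 0], 0]
    - [[0.006, 0, -0.0002], [0, 0, 0], 0]

```text
time: 7.15
tool_pos: [0.5591, -0.1632, 0.0714]
tool_rot: [-3.139, 0.006, 0.525]
contact_force: [-9.3, -5.6, 13.9]
opening: 0.0001
grip_force: 8.2
```

Emit:
arm_command:
  moves:
    - [[0.0012, 0, 0], [0, 0, 0], 0]
    - [[0.0024, 0, 0], [0, 0, 0], 0]
    - [[0.0036, 0, 0], [0, 0, 0], 0]
    - [[0.0048, 0, 0], [0, 0, 0], 0]
    - [[0.006, 0, 0], [0, 0, 0], 0]

```text
time: 7.65
tool_pos: [0.5643, -0.1602, 0.0715]
tool_rot: [-3.139, 0.006, 0.525]
contact_force: [-9.7, -6.3, 13.5]
opening: 0.0003
grip_force: 8.1
```

Emit:
arm_command:
  moves:
    - [[0.001, 0, 0], [0, 0, 0], 0]
    - [[0.002, 0, 0], [0, 0, 0], 0]
    - [[0.003, 0, 0], [0, 0, 0], 0]
    - [[0.004, 0, 0], [0, 0, 0], 0]
    - [[0.005, 0, 0], [0, 0, 0], 0]

```text
time: 8.15
tool_pos: [0.5686, -0.1577, 0.0714]
tool_rot: [-3.139, 0.006, 0.525]
contact_force: [-10.3, -5.8, 14.7]
opening: 0.0001
grip_force: 8.1
```

Emit:
arm_command:
  moves:
    - [[0.0006, 0, 0], [0, 0, 0], 0]
    - [[0.0012, 0, 0], [0, 0, 0], 0]
    - [[0.0018, 0, 0], [0, 0, 0], 0]
    - [[0.0024, 0, 0], [0, 0, 0], 0]
    - [[0.003, 0, 0], [0, 0, 0], 0]

```text
time: 8.65
tool_pos: [0.5702, -0.1567, 0.0715]
tool_rot: [-3.139, 0.008, 0.526]
contact_force: [-15.2, -9.4, 17.1]
opening: 0.0004
grip_force: 10.8
```

Sideways force has risen, so this is probably the end stop. I'll ease the vertical load and push a little more to confirm.

Emit:
arm_command:
  moves:
    - [[0, 0, -0.0003], [0, 0, 0], 0]
    - [[0.0005, 0, -0.0006], [0, 0, 0], 0]
    - [[0.001, 0, -0.0006], [0, 0, 0], 0]
    - [[0.001, 0, -0.0006], [0, 0, 0], 0]
    - [[0.001, 0, -0.0006], [0, 0, 0], 0]

```text
time: 9.15
tool_pos: [0.5702, -0.1567, 0.0715]
tool_rot: [-3.138, 0.01, 0.525]
contact_force: [-15.1, -10.3, 13.5]
opening: 0.001
grip_force: 11.9
```

Run:
```python
from cell import robot
import cv2,numpy as np
from h import *
s=robot.observe();print(s["tool_pos"],s["contact_force"])
w=robot.read_camera("wrist")[:,:,::-1];a=robot.read_camera("scene")[200:300,210:310][:,:,::-1]
cv2.imwrite("pics/w2.png",np.hstack([cv2.resize(w[0:400,200:440],(300,500)),cv2.resize(a,(500,500),interpolation=cv2.INTER_CUBIC)]))
```

```text
[ 0.57021689 -0.15665804  0.07152138] [-15.08246931 -10.33863539  13.51679163]
```

View pics/w2.png

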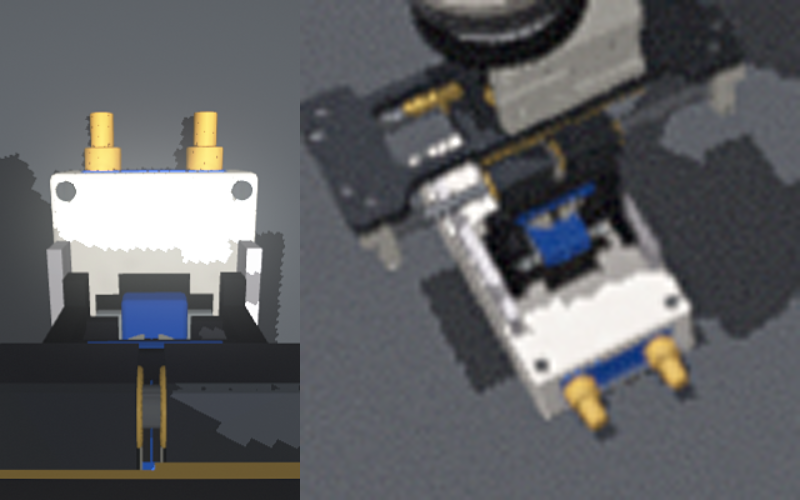

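The fingers bear on the bridge, and it did not move under the extra push. One more small push to be sure.

Emit:
arm_command:
  moves:
    - [[0.0005, 0, 0], [0, 0, 0], 0]
    - [[0.001, 0, 0], [0, 0, 0], 0]
    - [[0.001, 0, 0], [0, 0, 0], 0]
    - [[0.001, 0, 0], [0, 0, 0], 0]
    - [[0.001, 0, 0], [0, 0, 0], 0]

```text
time: 9.75
tool_pos: [0.5703, -0.1566, 0.0715]
tool_rot: [-3.138, 0.011, 0.525]
contact_force: [-18.9, -12.9, 15.8]
opening: 0.0005
grip_force: 13.9
```

It is a hard stop. Back off, then lift.

Emit:
arm_command:
  moves:
    - [[-0.002, 0, 0], [0, 0, 0], 0]
    - [[-0.004, 0, -0.0005], [0, 0, 0], 0]
    - [[-0.006, 0, -0.002], [0, 0, 0], 0]
    - [[-0.008, 0, -0.006], [0, 0, 0], 0]
    - [[-0.01, 0, -0.012], [0, 0, 0], 0]

```text
time: 10.25
tool_pos: [0.5658, -0.1585, 0.0828]
tool_rot: [-3.138, 0.003, 0.525]
contact_force: [-0.3, -0.4, 0.4]
opening: 0.0004
grip_force: 0.0
```

Emit:
arm_command:
  moves:
    - [[0, 0, -0.02], [0, 0, 0], 0]
    - [[0, 0, -0.04], [0, 0, 0], 0]
    - [[-0.02, 0, -0.07], [0, 0, 0], 0]
    - [[-0.06, 0, -0.1], [0, 0, 0], 0]
    - [[-0.1, 0, -0.12], [0, 0, 0], 0]

```text
time: 10.75
tool_pos: [0.4798, -0.2093, 0.2052]
tool_rot: [3.141, 0.0, 0.527]
contact_force: [0.0, -0.9, 0.6]
opening: 0.0004
grip_force: 0.0
```

Run:
```python
from cell import robot
import cv2,numpy as np
s=robot.observe();print(s["tool_pos"],s["contact_force"])
w=robot.read_camera("wrist")[:,:,::-1];a=robot.read_camera("scene")[210:290,222:298][:,:,::-1]
cv2.imwrite("pics/w3.png",np.hstack([cv2.resize(w[0:300,200:440],(400,500)),cv2.resize(a,(400,500),interpolation=cv2.INTER_CUBIC)]))
```

```text
[ 0.47977139 -0.20927826  0.20517738] [ 0.02777417 -0.8605498   0.57067061]
```

View pics/w3.png

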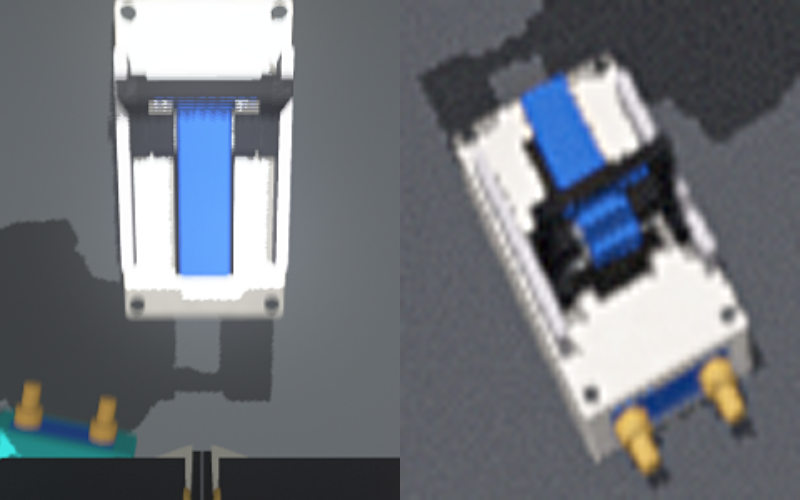

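Run:
```python
from cell import robot
from h import *
c=robot.camera_model("wrist");p=[.5655,-.1607,.525]
f=lambda X:(((proj(c,world(p,np.array(X)/1e3))-[200,0])*5/3)).round().tolist()
print("bar",f([[-52,0,72],[-52,0,82]]),"corner",f([[-75,42,40],[-75,-42,40]]))
for k in(8,16,20,24):print(k,f([[-5+k,33,108],[-5+k,33,97],[4+k,33,108]]))
```

```text
bar [[204.0, 266.0], [204.0, 268.0]] corner [[124.0, 306.0], [284.0, 306.0]]
8 [[119.0, 130.0], [123.0, 134.0], [119.0, 105.0]]
16 [[119.0, 108.0], [122.0, 113.0], [118.0, 83.0]]
20 [[118.0, 97.0], [122.0, 102.0], [117.0, 71.0]]
24 [[118.0, 85.0], [121.0, 91.0], [117.0, 60.0]]
```

Run:
```python
from cell import robot
import cv2,numpy as np
w=robot.read_camera("wrist")[:,:,::-1]
cv2.imwrite("pics/w4.png",cv2.resize(w[0:100,260:380],(720,600),interpolation=cv2.INTER_NEAREST))
from h import *
c=robot.camera_model("wrist")
for p in([.562,-.1607,.525],[.5632,-.1607,.525]):
    f=lambda X:(((proj(c,world(p,np.array(X)/1e3))-[260,0])*6)).round().tolist()
    print("barfar",f([[32,12,72]]),"hole~")
    for k in(16,20,22,24):print(k,f([[-5+k,33,108],[-5+k,33,97],[4+k,33,108]]))
    print("ears",f([[6,23,58],[6,-23,58],[22,23,58]]), "corner",f([[75,42,40],[-75,42,40]]))
```

```text
barfar [[264.0, 290.0]] hole~
16 [[55.0, 434.0], [68.0, 449.0], [52.0, 343.0]]
20 [[54.0, 394.0], [67.0, 410.0], [51.0, 302.0]]
22 [[53.0, 373.0], [66.0, 391.0], [50.0, 281.0]]
24 [[52.0, 353.0], [66.0, 371.0], [49.0, 260.0]]
ears [[186.0, 532.0], [543.0, 531.0], [183.0, 399.0]] corner [[37.0, -20.0], [78.0, 1136.0]]
barfar [[269.0, 280.0]] hole~
16 [[61.0, 424.0], [73.0, 439.0], [57.0, 332.0]]
20 [[59.0, 383.0], [72.0, 400.0], [56.0, 291.0]]
22 [[58.0, 363.0], [71.0, 380.0], [55.0, 270.0]]
24 [[58.0, 342.0], [71.0, 361.0], [54.0, 249.0]]
ears [[190.0, 524.0], [548.0, 523.0], [187.0, 390.0]] corner [[41.0, -29.0], [82.0, 1129.0]]
```

View pics/w4.png

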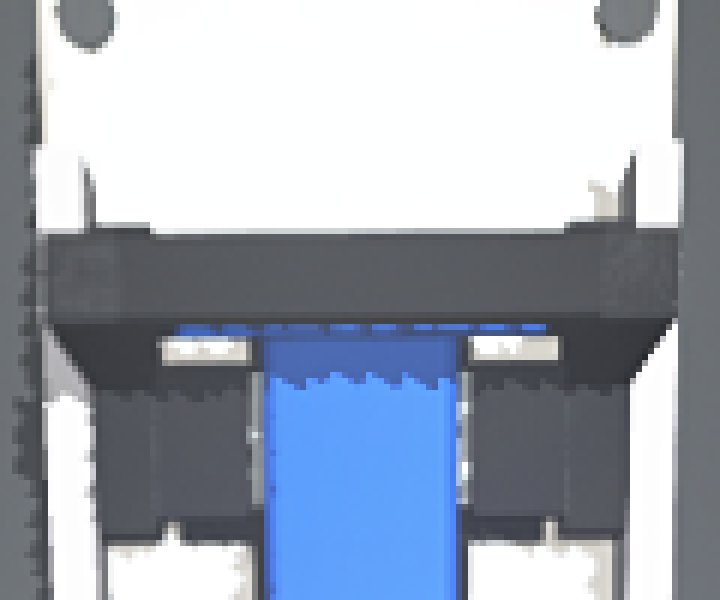

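The bridge's top face spans rows 233–322. The model for a fully shut keeper gives 249–342, and for 20 mm it gives 291–383, so the keeper is fully shut. The plunger is held down and the arm is clear.

```bash
python3 -c "
from cell import robot
print(robot.hand_in())"
```

```text
the job is handed in; nothing more can be done
None
```

The blue purge valve is locked open: the plunger was pressed home at about 14 N, the keeper was pushed to its hard stop over the ears, and the arm was withdrawn before hand-in. The hand-in returned no verdict; a final wrist-camera check showed the keeper fully shut and the plunger held down.

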